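# Load the finishing-line rack with topping jars in reverse order

### The arm

A 7-joint arm with a two-finger parallel gripper is mounted at the origin on the work surface. World frame = base frame: x ahead of the robot, y to its left, z up, the work surface at z = 0. Lengths are in m, angles in degrees, forces in N, time in s.
With the tool pointing down it reaches from about 0.425 to 0.875 m from the base axis. Payload 4.7 kg.
Tool frame: the origin (TCP) lies midway between the tips of the shut fingers; the grasp point (between the pads) lies 19 mm behind it; z points along the fingers, y is the line along which they close (so a half turn about z gives the same grasp; the last joint's range is limited). The gripper opens to 87 mm and grips with 3 to 60 N. Pads are 19 mm wide; open, the fingers measure 117 mm over their backs; the gripper's body (75 mm by 190 mm) begins 51 mm behind the grasp point.
Start: joints at [0.808, 18.392, -4.016, 83.108, 1.295, 78.541, -3.26], TCP at [0.65, -0, 0.223] pointing down, gripper open.
Joint ranges: [-163.93, 163.93], [-17.29, 119.83], [-79.2, 71.16], [3.27, 140.29], [-89.18, 269.18], [5.43, 117.66], [-154.24, 154.24]. Speed limits (degrees/s): [147.25, 147.25, 180, 180, 180, 180, 180].

### API

Orientations are given as [roll, pitch, yaw] about the fixed x, y, z axes, in that order (R = Rz(yaw) Ry(pitch) Rx(roll)).
In Python, from cell import env, viewer, boxes_of, masks_of gives the robot as it stands. The module is installed in compiled form; this text tells all that it offers.
- The arm moves only by the tool apply_moves, never from a script. Its argument "moves" is a list of rows, each a list of 7 numbers: the shift along the tool's x, y, z scaled (see below), then the turn, a rotation vector about the tool's x, y, z scaled (see below), then the opening, from 0 (shut) to 1 (fully open). A call has 1 to 20 rows; each row is the pose to reach, as a shift and turn from the pose commanded when the call began, along the tool's axes at that moment; what a row does not reach only later rows make up. The controller multiplies each number of a shift by 0.2 m and each number of a turn by 1.5 rad. A row lasts 1/10 s, in which the tool goes at most 50 mm and 8.59 degrees, less where a joint would pass 70% of its speed; a pose out of reach is approached as far as the arm can. A call with a number of a shift or a turn outside -1 to 1 is refused whole. A call with a gripper value outside its range is refused whole. The fingers move at their own pace and stop on an object; "grip_force" is the grip in N (left out, the last holds). Time passes only in rows, so rows that repeat a pose let the fingers close. It gives the time, the measured TCP pose, the force, the opening and the grip force at its end, in the units of the state.
- env.get_obs(): the state, without advancing time (a new reading comes with each control period).
- viewer.read_camera(name): name is "scene" or "side" or "wrist"; returns the picture (480x640x3 uint8, red, green, blue); there is no depth.
- viewer.get_calibration(name): a dict with "fov_y" (degrees; the focal length in pixels is half the picture's height over the tangent of half this angle, whatever the lens; pixels are square), "cx", "cy" (the principal point, pixels), "k1" (the pictures are not rectified: a ray, as slopes to the right and down, at radius r is drawn at 1 + k1 r^2 times it, then the intrinsics apply), "position" and "orientation" of the camera in the world. Camera axes: x right, y up, looking along -z (the intrinsics and any distortion apply to the point x, -y, -z); pixel columns grow to the right and rows downward; lengths in m; the calibration is good to about 2 mm. A picture is of the moment at which its call begins: read the wrist's pose just before it. get_calibration takes no time and is no camera call; for the wrist camera it gives the pose at the moment of the call.
- env.sign_off(): hands the job in; it is judged then, once.
Trained networks look in the newest picture that a camera, given by its name, has taken for a name from the list of things; names that differ only in an ending like _2 or _b are one class to them, and where a whole thing is asked for, a point or a joint stands for the part that bears it (a point fixed in the world has none). Each returns a list of dicts, best first, with "conf" (0 to 1); they miss things now and then, are a little off and sometimes report something else, mostly with a low value. They report only what shows in the picture. A call takes as long as a camera call. They do not tell look-alikes from the thing itself.
- boxes_of(camera, target): "location" ([column, row] in pixels, amid what is visible of it).
- masks_of(camera, target): "pixels" (480x640 bool, what is visible of it) and "location" ([column, row] in pixels, amid what is visible of it).
The state is a dict: "time_s": time; "qpos": joint angles; "joint_velocities": joint speeds; "effort": joint torques, N m; "tool_pos": TCP position; "tool_rot": TCP orientation; "force": force on the tool from outside, world axes, zero at the start; "wrist_torque": the same for the moment, N m; "grip_width": finger opening in m; "grasp_force": force on a finger pad.
Only numpy, scipy, OpenCV 4.12 (cv2) and the standard library are available. Lean on these libraries where they do the work, as an engineer would, in place of code of your own. Each camera call takes 0.05 s, during which the arm holds its last target. There are 200 camera calls.

### The job

Move the four topping jars from the pale wooden stock rack to the empty blue rack, one upright in each well, in reverse order: the jar nearest the robot in the stock rack goes in the blue rack's well farthest from the robot, the next one in the well before that, and so on, so that the farthest jar ends nearest. Set each jar down on its well's floor, don't drop or tip it, and leave them all released and at rest.

Things in the scene. Friction and masses are not known exactly. Their poses are not given: they have to be found in the camera images.
- jar_red_mid (a point): centre (half-way up) of the loose topping jar with red lid and contents and a plain off-white label band: upright cylinder, 48 mm diameter, 90 mm high, about 0.2 kg; z is its axis, up. Standing in a well its centre is 49 mm above the bench. At the start it stands in the stock-rack well with the red tag.
- jar_yellow_mid (a point): centre (half-way up) of the loose topping jar with yellow lid and contents and a plain off-white label band: upright cylinder, 48 mm diameter, 90 mm high, about 0.2 kg; z is its axis, up. Standing in a well its centre is 49 mm above the bench. At the start it stands in the stock-rack well with the yellow tag.
- jar_green_mid (a point): centre (half-way up) of the loose topping jar with green lid and contents and a plain off-white label band: upright cylinder, 48 mm diameter, 90 mm high, about 0.2 kg; z is its axis, up. Standing in a well its centre is 49 mm above the bench. At the start it stands in the stock-rack well with the green tag.
- jar_brown_mid (a point): centre (half-way up) of the loose topping jar with dark chocolate brown lid and contents and a plain off-white label band: upright cylinder, 48 mm diameter, 90 mm high, about 0.2 kg; z is its axis, up. Standing in a well its centre is 49 mm above the bench. At the start it stands in the stock-rack well with the dark chocolate brown tag.
- tag_red: red name tag, a flat plate 42 x 16 x 5 mm fixed outside the stock rack beside the well in which the red jar starts. Origin: the centre of that well's floor, 4 mm above the bench; axes as the rack's. The plate's centre is 46 mm from there towards the rack's +y and its top is 26 mm above the bench. It never moves in a run.
- tag_yellow: yellow name tag, a flat plate 42 x 16 x 5 mm fixed outside the stock rack beside the well in which the yellow jar starts. Origin: the centre of that well's floor, 4 mm above the bench; axes as the rack's. The plate's centre is 46 mm from there towards the rack's +y and its top is 26 mm above the bench. It never moves in a run.
- tag_green: green name tag, a flat plate 42 x 16 x 5 mm fixed outside the stock rack beside the well in which the green jar starts. Origin: the centre of that well's floor, 4 mm above the bench; axes as the rack's. The plate's centre is 46 mm from there towards the rack's +y and its top is 26 mm above the bench. It never moves in a run.
- tag_brown: dark chocolate brown name tag, a flat plate 42 x 16 x 5 mm fixed outside the stock rack beside the well in which the dark chocolate brown jar starts. Origin: the centre of that well's floor, 4 mm above the bench; axes as the rack's. The plate's centre is 46 mm from there towards the rack's +y and its top is 26 mm above the bench. It never moves in a run.
- stock_rack: pale wooden stock rack that holds the four jars at the start, coloured tags along its +y side: 284 x 74 x 25 mm, fixed. Four wells in a row, each 66 x 66 mm inside, floor 4 mm above the bench, walls 4 mm. Origin: centre of the underside; x along the row, away from the robot (within 15 degrees of straight ahead), z up. Well centres at x = -105, -35, 35, 105 mm, y = 0.
- line_rack: blue plastic finishing-line rack, empty at the start: 284 x 74 x 25 mm, fixed. Four wells in a row, each 66 x 66 mm inside, floor 4 mm above the bench, walls 4 mm. Origin: centre of the underside; x along the row, away from the robot (within 15 degrees of straight ahead), z up. Well centres at x = -105, -35, 35, 105 mm, y = 0. Left or right of the stock rack.
Mind the look-alikes: they are no part of the job. Leave any purple look-alike of the part that bears jar_red_mid alone.

How it is judged (in metres and radians):
At the end, for the whole second after the job is handed in: Each jar stands on the floor of the blue rack's well that mirrors its starting well (stock x = -105, -35, 35, 105 mm to blue x = 105, 35, -35, -105 mm): upright within 0.1 rad, within 14 mm of the well's centre in x and y, height within 6 mm, below 0.02 m/s, not touched by fingers (((x of tag_red in the frame of stock_rack between -0.125 and -0.085 m and x of jar_red_mid in the frame of line_rack between 0.091 and 0.119 m) or (x of tag_red in the frame of stock_rack between -0.055 and -0.015 m and x of jar_red_mid in the frame of line_rack between 0.021 and 0.049 m) or (x of tag_red in the frame of stock_rack between 0.015 and 0.055 m and x of jar_red_mid in the frame of line_rack between -0.049 and -0.021 m) or (x of tag_red in the frame of stock_rack between 0.085 and 0.125 m and x of jar_red_mid in the frame of line_rack between -0.119 and -0.091 m)) and y of jar_red_mid in the frame of line_rack between -0.014 and 0.014 m and z of jar_red_mid in the frame of line_rack between 0.043 and 0.055 m and angle between each of jar_red_mid, jar_yellow_mid, jar_green_mid, jar_brown_mid's own z axis and vertical below 0.1 rad and linear speed of each of jar_red, jar_yellow, jar_green, jar_brown below 0.02 m/s and contact force between each of jar_red, jar_yellow, jar_green, jar_brown and the fingers below 0.05 N and ((x of tag_yellow in the frame of stock_rack between -0.125 and -0.085 m and x of jar_yellow_mid in the frame of line_rack between 0.091 and 0.119 m) or (x of tag_yellow in the frame of stock_rack between -0.055 and -0.015 m and x of jar_yellow_mid in the frame of line_rack between 0.021 and 0.049 m) or (x of tag_yellow in the frame of stock_rack between 0.015 and 0.055 m and x of jar_yellow_mid in the frame of line_rack between -0.049 and -0.021 m) or (x of tag_yellow in the frame of stock_rack between 0.085 and 0.125 m and x of jar_yellow_mid in the frame of line_rack between -0.119 and -0.091 m)) and y of jar_yellow_mid in the frame of line_rack between -0.014 and 0.014 m and z of jar_yellow_mid in the frame of line_rack between 0.043 and 0.055 m and ((x of tag_green in the frame of stock_rack between -0.125 and -0.085 m and x of jar_green_mid in the frame of line_rack between 0.091 and 0.119 m) or (x of tag_green in the frame of stock_rack between -0.055 and -0.015 m and x of jar_green_mid in the frame of line_rack between 0.021 and 0.049 m) or (x of tag_green in the frame of stock_rack between 0.015 and 0.055 m and x of jar_green_mid in the frame of line_rack between -0.049 and -0.021 m) or (x of tag_green in the frame of stock_rack between 0.085 and 0.125 m and x of jar_green_mid in the frame of line_rack between -0.119 and -0.091 m)) and y of jar_green_mid in the frame of line_rack between -0.014 and 0.014 m and z of jar_green_mid in the frame of line_rack between 0.043 and 0.055 m and ((x of tag_brown in the frame of stock_rack between -0.125 and -0.085 m and x of jar_brown_mid in the frame of line_rack between 0.091 and 0.119 m) or (x of tag_brown in the frame of stock_rack between -0.055 and -0.015 m and x of jar_brown_mid in the frame of line_rack between 0.021 and 0.049 m) or (x of tag_brown in the frame of stock_rack between 0.015 and 0.055 m and x of jar_brown_mid in the frame of line_rack between -0.049 and -0.021 m) or (x of tag_brown in the frame of stock_rack between 0.085 and 0.125 m and x of jar_brown_mid in the frame of line_rack between -0.119 and -0.091 m)) and y of jar_brown_mid in the frame of line_rack between -0.014 and 0.014 m and z of jar_brown_mid in the frame of line_rack between 0.043 and 0.055 m).
It fails at once if a jar is tipped over (more than 0.7 rad) (angle between any of jar_red_mid, jar_yellow_mid, jar_green_mid, jar_brown_mid's own z axis and vertical above 0.7 rad).
It fails at once if a jar is dropped or thrown (faster than 0.75 m/s, as after a fall of about 30 mm, with no finger on it) ((linear speed of jar_red above 0.75 m/s and contact force between jar_red and the fingers below 0.05 N) or (linear speed of jar_yellow above 0.75 m/s and contact force between jar_yellow and the fingers below 0.05 N) or (linear speed of jar_green above 0.75 m/s and contact force between jar_green and the fingers below 0.05 N) or (linear speed of jar_brown above 0.75 m/s and contact force between jar_brown and the fingers below 0.05 N)).
It also fails if it takes over 112 s, if anything falls off the work surface, if the arm or the gripper's body presses on something with over 40 N, if the wrist force passes 120 N, or if a joint passes its speed limit or range.

## Working session

There is one attempt and no reset: what is moved stays moved. The work goes in short steps, Python scripts to look and compute and a tool call to move; the robot and the scene stay as the last step left them, time stands still between calls to the robot, and variables do not carry over. Pictures are saved under pics/ and viewed, at most 14 in all, crops included, and the job is handed in when it is done.

Besides the shell and the picture viewer there is one more tool, called after ">>>" as name(argument=value, ...) on one line, values as JSON. apply_moves: Moves the arm, as the interface text tells. Shifts and turns lie within -1 to 1; 1 stands for 0.2 m of shift or 1.5 rad of turn. Its arguments: {"type":"object","properties":{"moves":{"type":"array","items":{"type":"array","items":{"type":"number","minimum":-1,"maximum":1}}},"grip_force":{"type":"number"}},"required":["moves"]}

```bash
mkdir -p pics; cat > h.py <<'E'
import numpy as np, cv2
from scipy.spatial.transform import Rotation as R
from cell import env, viewer, boxes_of, masks_of
def ray(cal,px):
    f=240/np.tan(np.radians(cal["fov_y"])/2)
    K=np.array([[f,0,cal["cx"]],[0,f,cal["cy"]],[0,0,1]])
    u=cv2.undistortPoints(np.array([[px]],float),K,np.array([cal["k1"],0,0,0,0],float))[0,0]
    o=np.array(cal["orientation"],float)
    M=o if o.shape==(3,3) else (R.from_euler('xyz',o,degrees=True).as_matrix() if o.size==3 else R.from_quat(o).as_matrix())
    return np.array(cal["position"]), M@np.array([u[0],-u[1],-1])
def at_z(cal,px,z):
    p,d=ray(cal,px); return p+d*(z-p[2])/d[2]
E
python3 - <<'E'
from h import *
for c in ["scene","side"]:
    im=viewer.read_camera(c); cv2.imwrite(f"pics/{c}0.png",im[:,:,::-1]); cal=viewer.get_calibration(c); print(c,cal)
    for t,z in [("jar_red_mid",.049),("jar_yellow_mid",.049),("jar_green_mid",.049),("jar_brown_mid",.049),("tag_red",.026),("tag_yellow",.026),("tag_green",.026),("tag_brown",.026),("stock_rack",.02),("line_rack",.02)]:
        for b in boxes_of(c,t)[:3]: print(t,np.round(b["location"]),round(b["conf"],2),at_z(cal,b["location"],z).round(3))
E
```

```text
scene {'fov_y': 49.531076806066395, 'cx': 327.0652594190795, 'cy': 240.30190761835937, 'k1': -0.10254715855857041, 'position': array([ 0.86053725, -0.37222057,  0.70194597]), 'orientation': array([34.7423642 , -0.91601992, 44.776841  ])}
jar_red_mid [225. 346.] 0.9 [ 0.574 -0.263  0.049]
jar_red_mid [278. 289.] 0.61 [ 0.559 -0.154  0.049]
jar_red_mid [224. 407.] 0.6 [ 0.638 -0.317  0.049]
jar_yellow_mid [210. 239.] 0.96 [ 0.422 -0.169  0.049]
jar_green_mid [322. 316.] 0.6 [ 0.635 -0.139  0.049]
jar_brown_mid [247. 262.] 0.71 [ 0.493 -0.156  0.049]
tag_red [306. 276.] 0.82 [ 0.562 -0.101  0.026]
tag_red [321. 316.] 0.17 [ 0.625 -0.131  0.026]
tag_yellow [234. 228.] 0.55 [ 0.415 -0.122  0.026]
tag_green [345. 302.] 0.69 [ 0.633 -0.091  0.026]
tag_brown [270. 250.] 0.7 [ 0.489 -0.108  0.026]
tag_brown [320. 316.] 0.51 [ 0.624 -0.132  0.026]
stock_rack [285. 316.] 0.86 [ 0.586 -0.167  0.02 ]
line_rack [408. 191.] 0.76 [0.56  0.144 0.02 ]
side {'fov_y': 47.69545293115865, 'cx': 307.9306632902508, 'cy': 235.62728471666568, 'k1': -0.05892498782775104, 'position': array([ 0.23131281, -0.48987318,  0.7111679 ]), 'orientation': array([ 39.4852896 ,   0.52658166, -37.77446711])}
jar_red_mid [351. 274.] 0.96 [ 0.566 -0.153  0.049]
jar_red_mid [469. 319.] 0.91 [ 0.645 -0.315  0.049]
jar_red_mid [407. 319.] 0.74 [ 0.577 -0.26   0.049]
jar_yellow_mid [282. 330.] 0.65 [ 0.428 -0.167  0.049]
jar_green_mid [380. 241.] 0.57 [ 0.644 -0.133  0.049]
jar_brown_mid [313. 298.] 0.8 [ 0.495 -0.151  0.049]
tag_red [324. 266.] 0.67 [ 0.554 -0.104  0.026]
tag_red [281. 329.] 0.25 [ 0.436 -0.153  0.026]
tag_yellow [380. 244.] 0.68 [ 0.653 -0.126  0.026]
tag_yellow [256. 325.] 0.58 [ 0.41  -0.126  0.026]
tag_green [356. 239.] 0.46 [ 0.629 -0.094  0.026]
tag_brown [291. 297.] 0.59 [ 0.479 -0.119  0.026]
tag_brown [220. 186.] 0.38 [0.519 0.147 0.026]
stock_rack [327. 324.] 0.95 [ 0.495 -0.185  0.02 ]
line_rack [219. 189.] 0.91 [0.517 0.147 0.02 ]
```

View pics/scene0.png

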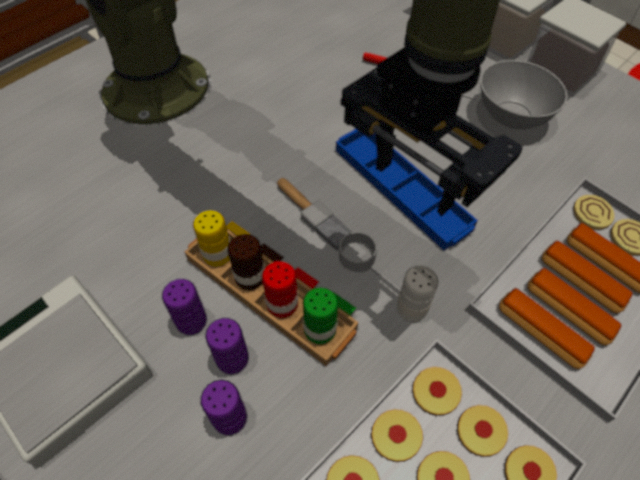

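View pics/side0.png

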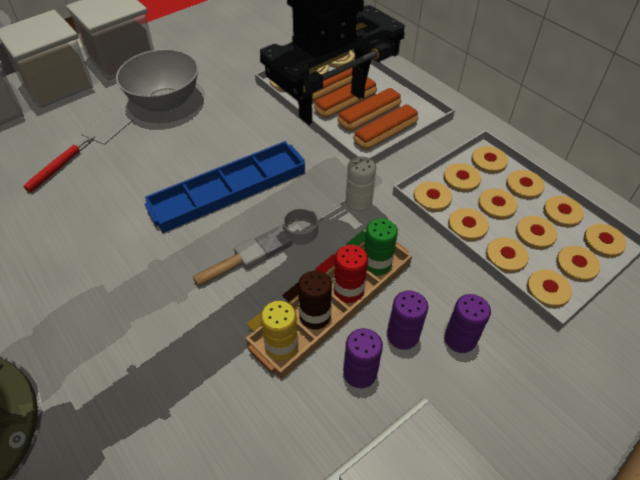

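The pictures show three purple look-alikes in scene at (185,307), (227,346) and (224,407). The real jars stand in the rack: yellow (210,239) nearest, brown (247,262), red (280,289), green (322,316) farthest. The empty blue rack is on the left (scene 408,191, partly hidden). Next I fit both rack outlines and check the choice in a crop.

```bash
cat >> h.py <<'E'
from scipy.optimize import minimize
def proj(cal,P):
    f=240/np.tan(np.radians(cal["fov_y"])/2)
    M=R.from_euler('xyz',cal["orientation"],degrees=True).as_matrix()
    q=(np.asarray(P)-cal["position"])@M; u=np.c_[q[:,0],-q[:,1]]/-q[:,2:]
    return u*(1+cal["k1"]*(u**2).sum(1,keepdims=True))*f+[cal["cx"],cal["cy"]]
BOX=np.array([[x,y,z] for x in(-.142,.142) for y in(-.037,.037) for z in(0,.025)])
def sil(cal,pts):
    m=np.zeros((480*2,640*2),np.uint8); h=cv2.convexHull((proj(cal,pts)*2+.5).astype(np.float32)).round().astype(int)
    cv2.fillConvexPoly(m,h,1); return m>0
def fit_rack(cal,mask,x0):
    big=cv2.resize(mask.astype(np.uint8),None,fx=2,fy=2)>0
    def c(v):
        a=np.radians(v[2]); M=np.array([[np.cos(a),-np.sin(a),0],[np.sin(a),np.cos(a),0],[0,0,1]])
        s=sil(cal,BOX@M.T+[v[0],v[1],0]); return 1-(s&big).sum()/(s|big).sum()
    r=minimize(c,x0,method='Nelder-Mead',options=dict(initial_simplex=np.array(x0)+np.array([[0,0,0],[.02,0,0],[0,.02,0],[0,0,6]])))
    return r.x,r.fun
E
python3 - <<'E'
from h import *
im=viewer.read_camera("side"); cal=viewer.get_calibration("side")
hsv=cv2.cvtColor(im,cv2.COLOR_RGB2HSV)
net=masks_of("side","line_rack")[0]["pixels"]
blue=cv2.inRange(hsv,(100,110,30),(125,255,255)); n,l,s,_=cv2.connectedComponentsWithStats(blue)
blue=l==1+np.argmax(s[1:,4]); print(net.sum(),blue.sum())
for m in(net,blue): print("line",fit_rack(cal,m,[.52,.147,5]))
for c in("scene","side"):
    if c=="scene": viewer.read_camera(c)
    k=viewer.get_calibration(c)
    if c=="scene":
        ms=[masks_of(c,t)[0]["pixels"] for t in("stock_rack",)]
        print("stock mask",ms[0].sum())
    px=(418,297) if c=="scene" else (361,184); print("shaker",at_z(k,px,.05))
print("wrist",viewer.get_calibration("wrist")); o=env.get_obs(); print(o["time_s"],o["tool_pos"],o["tool_rot"],o["grip_width"])
w=viewer.read_camera("wrist"); cv2.imwrite("pics/wrist0.png",w[:,:,::-1])
s=cv2.imread("pics/side0.png")[200:400,220:500]; cv2.imwrite("pics/crop0.png",cv2.resize(s,None,fx=2.5,fy=2.5))
E
```

```text
6296 6042
line (array([ 0.53675789,  0.15655275, -7.10121734]), np.float64(0.031764798612753165))
line (array([ 0.53743802,  0.15600128, -7.16959445]), np.float64(0.044433750401026595))
stock mask 1701
shaker [ 0.71005482 -0.02132075  0.05      ]
shaker [ 0.7017487  -0.02123516  0.05      ]
wrist {'fov_y': 65.18671034941939, 'cx': 316.02115351513226, 'cy': 241.13447882739393, 'k1': -0.028218826931127556, 'position': array([0.65034234, 0.08109791, 0.38492333]), 'orientation': array([-17.18431476,   0.05134002,   0.03563781])}
1.3 [6.50025317e-01 1.48668091e-06 2.22577751e-01] [1.79994977e+02 8.49373740e-04 9.00035648e+01] 0.08728484442437313
```

View pics/crop0.png

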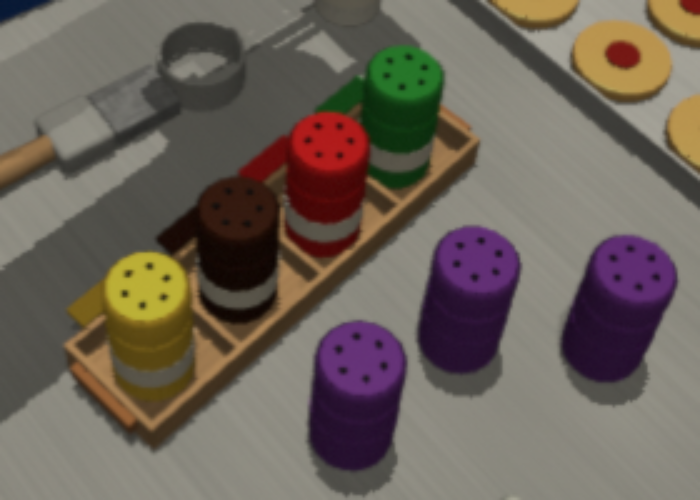

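View pics/wrist0.png

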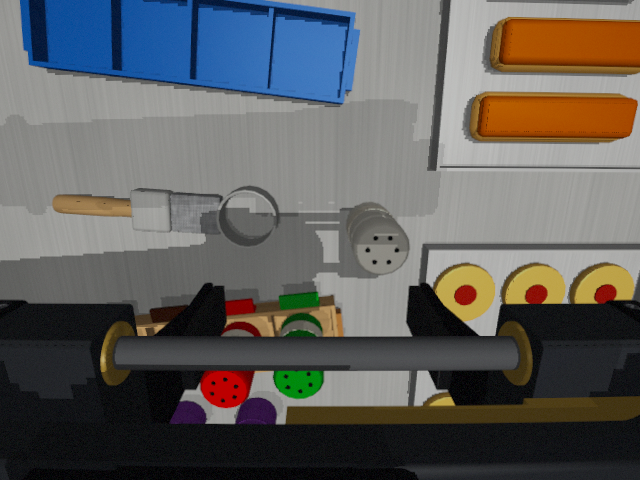

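The crop shows the four jars with label bands in the rack, yellow, brown, red, green from near to far. The three purple ones outside have no label. The wrist view shows the blue rack at about (190,45) and the shaker at (378,235). I'll take a wrist view over each rack.

>>> apply_moves(moves=[[-0.2,-0.12,0,0,0,0,1],[-0.4,-0.24,0,0,0,0,1],[-0.6,-0.36,0,0,0,0,1],[-0.8,-0.48,0,0,0,0,1],[-1,-0.6,0,0,0,0,1],[-1,-0.6,0,0,0,0,1],[-1,-0.6,0,0,0,0,1],[-1,-0.6,0,0,0,0,1]])

```text
time_s: 2.15
tool_pos: [0.5308, -0.1985, 0.2226]
tool_rot: [180.0, -0.0, 90.1]
force: [0.2, 0.0, -0.6]
grip_width: 0.0874
grasp_force: 0.0
```

```bash
python3 - <<'E'
from h import *
cal=viewer.get_calibration("wrist"); w=viewer.read_camera("wrist"); cv2.imwrite("pics/wrist1.png",w[:,:,::-1])
for t,z in [("jar_red_mid",.06),("jar_yellow_mid",.06),("jar_green_mid",.06),("jar_brown_mid",.06),("tag_red",.026),("tag_yellow",.026),("tag_green",.026),("tag_brown",.026)]:
    for b in boxes_of("wrist",t)[:3]: print(t,np.round(b["location"]),round(b["conf"],2),at_z(cal,b["location"],z).round(3))
m=masks_of("wrist","stock_rack")[0]; print(m["location"],m["pixels"].sum())
print(env.get_obs()["tool_pos"],cal["position"])
E
```

```text
jar_red_mid [400. 317.] 0.96 [ 0.612 -0.294  0.06 ]
jar_red_mid [362. 284.] 0.76 [ 0.575 -0.259  0.06 ]
jar_red_mid [275. 174.] 0.75 [ 0.495 -0.157  0.06 ]
jar_yellow_mid [319. 146.] 0.35 [ 0.533 -0.134  0.06 ]
jar_yellow_mid [277. 120.] 0.21 [ 0.499 -0.113  0.06 ]
jar_green_mid [442. 157.] 0.93 [ 0.638 -0.142  0.06 ]
jar_brown_mid [273. 173.] 0.64 [ 0.494 -0.157  0.06 ]
tag_red [352. 112.] 0.71 [ 0.564 -0.105  0.026]
tag_red [359. 172.] 0.31 [ 0.572 -0.159  0.026]
tag_yellow [203. 127.] 0.62 [ 0.427 -0.119  0.026]
tag_green [192. 186.] 0.62 [ 0.412 -0.174  0.026]
tag_green [427. 100.] 0.58 [ 0.631 -0.095  0.026]
tag_brown [276. 121.] 0.66 [ 0.494 -0.113  0.026]
[316.8, 144.8] 10100
[ 0.53011243 -0.19986895  0.22252696] [ 0.53086272 -0.11749794  0.38506643]
```

View pics/wrist1.png

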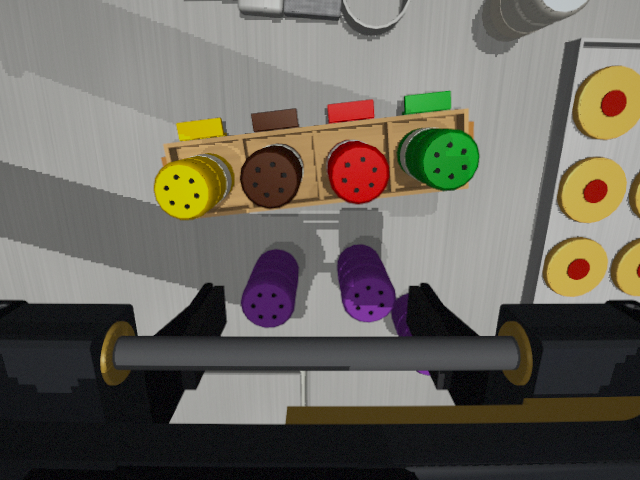

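The view shows the rack with lids at yellow (187,188), brown (271,178), red (358,172) and green (445,159), tags along its left side.

```bash
python3 - <<'E'
from h import *
cal=viewer.get_calibration("wrist")
tp=[]
for n,px in dict(y=(187,188),b=(271,178),r=(358,172),g=(445,159)).items(): print(n,at_z(cal,px,.094).round(4))
T=np.array([at_z(cal,px,.026)[:2] for px in((201,129),(275,120),(351,111),(427,102))]); print(T.round(4))
d=T[3]-T[0]; d/=np.linalg.norm(d); a=np.degrees(np.arctan2(d[1],d[0])); n=np.array([-d[1],d[0]])
c=T.mean(0)-.046*n; print("stock",c.round(4),a,[ (c+d*x).round(4) for x in(-.105,-.035,.035,.105)])
# blue check from first wrist picture
k=dict(cal); k["position"]=np.array([.65034,.0811,.38492]); k["orientation"]=np.array([-17.1843,.0513,.0356])
L=np.array([.537,.1563]);b=np.radians(-7.13); e=np.array([np.cos(b),np.sin(b)]); m=np.array([-e[1],e[0]])
print("predicted far corners",proj(k,[np.r_[L+.142*e+s*.037*m,.025] for s in(1,-1)]), "near right corner",proj(k,[np.r_[L-.142*e-.037*m,.025]]))
print("blue wells",[(L+e*x).round(4) for x in(-.105,-.035,.035,.105)])
E
```

```text
y [ 0.4295 -0.1654  0.094 ]
b [ 0.4954 -0.1577  0.094 ]
r [ 0.5624 -0.153   0.094 ]
g [ 0.6286 -0.143   0.094 ]
[[ 0.4242 -0.1218]
 [ 0.4926 -0.114 ]
 [ 0.5618 -0.1061]
 [ 0.6302 -0.0981]]
stock [ 0.5325 -0.1557] 6.5513212468881665 [array([ 0.4281, -0.1677]), array([ 0.4977, -0.1597]), array([ 0.5672, -0.1517]), array([ 0.6368, -0.1437])]
predicted far corners [[354.23972775  10.43974559]
 [341.82196638 101.36521757]] near right corner [[26.92438191 61.99546077]]
blue wells [array([0.4328, 0.1693]), array([0.5023, 0.1606]), array([0.5717, 0.152 ]), array([0.6412, 0.1433])]
```

```bash
python3 - <<'E'
import cv2
s=cv2.imread("pics/wrist0.png")[0:125,0:400]; cv2.imwrite("pics/crop1.png",cv2.resize(s,None,fx=2,fy=2))
E
```

```text
(no output)
```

View pics/crop1.png

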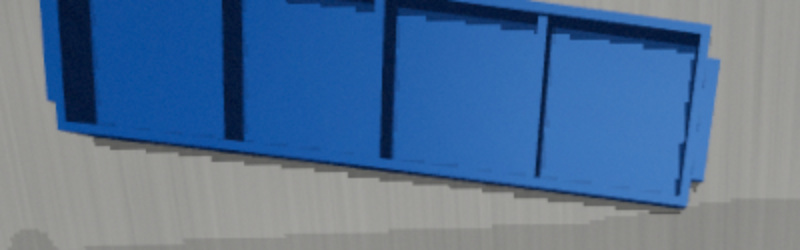

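>>> apply_moves(moves=[[0.02,-0.05,0,0,0,0.1,1],[0.04,-0.1,0,0,0,0.2,1],[0.06,-0.15,0,0,0,0.3,1],[0.08,-0.2,0,0,0,0.4,1],[0.1,-0.25,0,0,0,0.5,1],[0.12,-0.3,0,0,0,0.6,1],[0.14,-0.35,0,0,0,0.7,1],[0.16,-0.4,0,0,0,0.8,1],[0.175,-0.45,0,0,0,0.9,1],[0.175,-0.503,0,0,0,1,1],[0.175,-0.503,0,0,0,1,1],[0.175,-0.503,0,0,0,1,1]])

```text
time_s: 3.85
tool_pos: [0.4297, -0.1651, 0.2228]
tool_rot: [180.0, -0.1, 4.3]
force: [-0.1, 0.0, 0.6]
grip_width: 0.0868
grasp_force: 0.0
```

>>> apply_moves(moves=[[0,0,0,0,0,0.0472,1],[0,0,0,0,0,0.0472,1],[0,0,0,0,0,0.0472,1],[0,0,0,0,0,0.0472,1]])

```text
time_s: 4.25
tool_pos: [0.4296, -0.165, 0.2225]
tool_rot: [180.0, 0.0, 0.1]
force: [0.6, 0.8, 0.5]
grip_width: 0.0867
grasp_force: 0.0
```

>>> apply_moves(moves=[[0,0,0.15,0,0,0,1],[0,0,0.3,0,0,0,1],[0,0,0.45,0,0,0,1],[0,0,0.6,0,0,0,1],[0,0,0.72,0,0,0,1],[0,0,0.82,0,0,0,1],[0,0,0.885,0,0,0,1],[0,0,0.885,0,0,0,1],[0,0,0.885,0,0,0,1],[0,0,0.885,0,0,0,0.4],[0,0,0.885,0,0,0,0.4],[0,0,0.885,0,0,0,0.4],[0,0,0.885,0,0,0,0.4],[0,0,0.885,0,0,0,0.4],[0,0,0.885,0,0,0,0.4],[0,0,0.885,0,0,0,0.4],[0,0,0.885,0,0,0,0.4],[0,0,0.885,0,0,0,0.4]], grip_force=20)

```text
time_s: 6.05
tool_pos: [0.4295, -0.1652, 0.0457]
tool_rot: [180.0, -0.0, -0.0]
force: [0.5, -0.5, 0.5]
grip_width: 0.0474
grasp_force: 20.0
```

```bash
python3 - <<'E'
from h import *
a=viewer.read_camera("side")[180:400,150:500]; cv2.imwrite("pics/s1.png",cv2.resize(a,None,fx=2,fy=2)[:,:,::-1]); print(env.get_obs()["grip_width"])
E
```

```text
0.04786104501056975
```

View pics/s1.png

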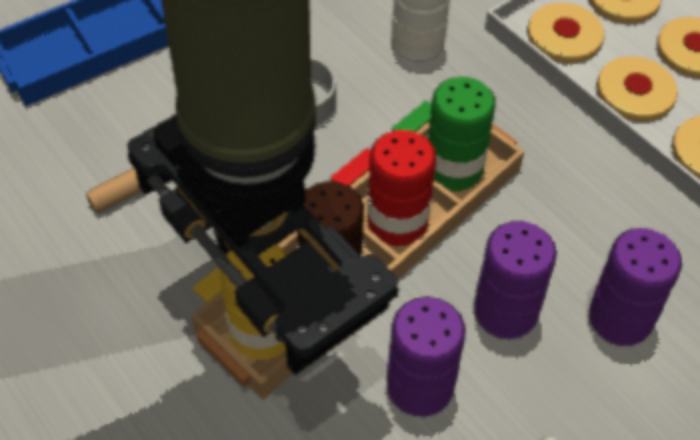

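Gripped: 47.5 mm wide, 20 N, and the view shows the fingers round the yellow jar. I'll lift it and carry it over.

>>> apply_moves(moves=[[0,0,-0.06,0,0,0,0.4],[0,0,-0.18,0,0,0,0.4],[0,0,-0.33,0,0,0,0.4],[0,0,-0.48,0,0,0,0.4],[0,0,-0.63,0,0,0,0.4],[0,0,-0.72,0,0,0,0.4],[0.04,-0.06,-0.75,0,0,0,0.4],[0.12,-0.18,-0.75,0,0,0,0.4],[0.22,-0.31,-0.75,0,0,0,0.4],[0.32,-0.45,-0.75,0,0,0,0.4],[0.42,-0.59,-0.75,0,0,0,0.4],[0.5,-0.71,-0.75,0,0,0,0.4],[0.535,-0.765,-0.75,0,0,0,0.4]])

```text
time_s: 7.4
tool_pos: [0.5369, -0.0075, 0.1945]
tool_rot: [-179.9, 0.1, 0.3]
force: [-0.5, -0.4, -1.3]
grip_width: 0.0477
grasp_force: 20.0
```

>>> apply_moves(moves=[[0.06,-0.08,0,0,0,0,0.4],[0.15,-0.21,0,0,0,0,0.4],[0.25,-0.35,0,0,0,0,0.4],[0.35,-0.5,0,0,0,0,0.4],[0.45,-0.64,0,0,0,0,0.4],[0.51,-0.73,0,0,0,0,0.4],[0.5325,-0.765,0,0,0,0,0.4],[0.5325,-0.765,0,0,0,0,0.4],[0.5325,-0.765,0,0,0,0,0.4]])

```text
time_s: 8.3
tool_pos: [0.6424, 0.1392, 0.1951]
tool_rot: [179.9, 0.1, -0.1]
force: [-0.1, -0.7, -1.0]
grip_width: 0.0476
grasp_force: 20.0
```

```bash
python3 - <<'E'
from h import *
cal=viewer.get_calibration("side"); im=viewer.read_camera("side").copy()
L=np.array([.5385,.1545]);b=np.radians(-7.13); e=np.array([np.cos(b),np.sin(b)]); m=np.array([-e[1],e[0]])
for p in proj(cal,[np.r_[L+x*.142*e+s*.037*m,.025] for x in(1,-1) for s in(1,-1)]+[np.r_[L+x*e,.004] for x in(-.105,-.035,.035,.105)]): cv2.circle(im,tuple(p.round().astype(int)),1,(255,0,0),-1)
cv2.imwrite("pics/s2.png",cv2.resize(im[20:260,100:400],None,fx=2.5,fy=2.5)[:,:,::-1]); o=env.get_obs(); print(o["tool_pos"],o["grip_width"])
E
```

```text
[0.64248649 0.13883992 0.19545892] 0.04727726152105431
```

View pics/s2.png

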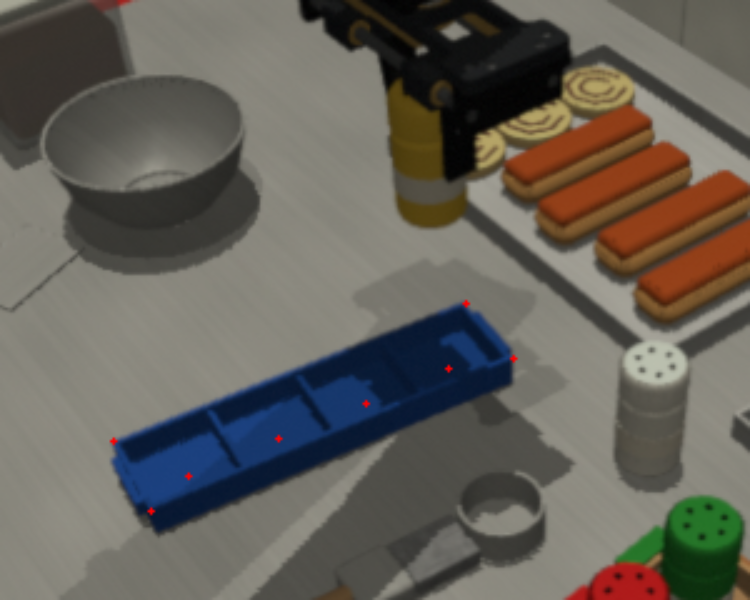

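The view shows the yellow jar held upright above the far well, and the overlaid rim corners and well centres sit on the blue rack.

>>> apply_moves(moves=[[0,-0.013,0.08,0,0,0,0.4],[0,-0.013,0.22,0,0,0,0.4],[0,-0.013,0.37,0,0,0,0.4],[0,-0.013,0.52,0,0,0,0.4],[0,-0.013,0.63,0,0,0,0.4],[0,-0.013,0.7,0,0,0,0.4],[0,-0.013,0.735,0,0,0,0.4],[0,-0.013,0.75,0,0,0,0.4],[0,-0.013,0.75,0,0,0,0.4],[0,-0.013,0.75,0,0,0,0.4],[0,-0.013,0.75,0,0,0,0.65],[0,-0.013,0.75,0,0,0,0.9],[0,-0.013,0.75,0,0,0,0.9],[0,-0.013,0.75,0,0,0,0.9],[0,-0.013,0.75,0,0,0,0.9],[0,-0.013,0.6,0,0,0,0.9],[0,-0.013,0.4,0,0,0,0.9],[0,-0.013,0.2,0,0,0,0.9],[0,-0.013,0,0,0,0,0.9],[0,-0.013,0,0,0,0,0.9]])

```text
time_s: 10.35
tool_pos: [0.6466, 0.1447, 0.2032]
tool_rot: [-179.8, -0.7, -0.0]
force: [0.1, 0.1, 0.6]
grip_width: 0.0784
grasp_force: 0.0
```

```bash
cat > chk.py <<'E'
from h import *
cal=viewer.get_calibration("wrist"); im=viewer.read_camera("wrist").copy()
L=np.array([.5385,.1545]);b=np.radians(-7.13); e=np.array([np.cos(b),np.sin(b)]); m=np.array([-e[1],e[0]])
for p in proj(cal,[np.r_[L+x*.142*e+s*.037*m,.025] for x in(1,-1) for s in(1,-1)]+[np.r_[L+x*e,.094] for x in(-.105,-.035,.035,.105)]):
    cv2.circle(im,tuple(np.clip(p,-50,700).round().astype(int)),2,(255,0,255),-1)
import sys; cv2.imwrite(sys.argv[1],im[:,:,::-1]); o=env.get_obs(); print(o["time_s"],o["tool_pos"])
E
python3 chk.py pics/w2.png
```

```text
10.4 [0.64504442 0.14424604 0.19980015]
```

View pics/w2.png

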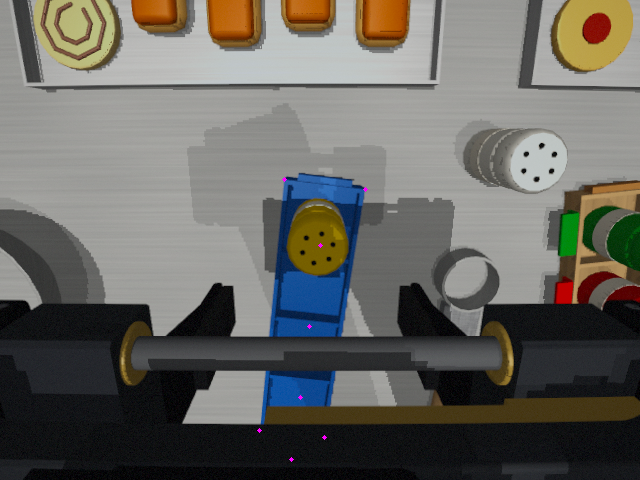

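Yellow stands released in the far well: lid at (318,241) against (320,245) predicted, about 3 mm off. Brown next.

>>> apply_moves(moves=[[-0.08,0.16,0,0,0,0,0.95],[-0.18,0.37,0,0,0,0,0.95],[-0.28,0.57,0,0,0,0,0.95],[-0.37,0.75,0,0,0,0,0.95]])

```text
time_s: 10.8
tool_pos: [0.567, -0.0087, 0.194]
tool_rot: [180.0, 0.1, -0.1]
force: [0.6, 0.6, -0.4]
grip_width: 0.0825
grasp_force: 0.0
```

>>> apply_moves(moves=[[-0.1,0.2,0,0,0,0,0.95],[-0.2,0.4,0,0,0,0,0.95],[-0.3,0.6,0,0,0,0,0.95],[-0.3675,0.758,0,0,0,0,0.95],[-0.3675,0.758,0,0,0,0,0.95],[-0.3675,0.758,0,0,0,0,0.95],[-0.3675,0.758,0.2,0,0,0,0.95],[-0.3675,0.758,0.38,0,0,0,0.95],[-0.3675,0.758,0.55,0,0,0,0.95],[-0.3675,0.758,0.67,0,0,0,0.95],[-0.3675,0.758,0.75,0,0,0,0.95],[-0.3675,0.758,0.75,0,0,0,0.95],[-0.3675,0.758,0.75,0,0,0,0.95],[-0.3675,0.758,0.75,0,0,0,0.4],[-0.3675,0.758,0.75,0,0,0,0.4],[-0.3675,0.758,0.75,0,0,0,0.4],[-0.3675,0.758,0.75,0,0,0,0.4],[-0.3675,0.758,0.75,0,0,0,0.4],[-0.3675,0.758,0.75,0,0,0,0.4],[-0.3675,0.758,0.75,0,0,0,0.4]])

```text
time_s: 12.8
tool_pos: [0.4956, -0.1579, 0.0458]
tool_rot: [-180.0, -0.0, 0.0]
force: [0.2, 1.2, 2.5]
grip_width: 0.0476
grasp_force: 20.0
```

>>> apply_moves(moves=[[0,0,-0.06,0,0,0,0.4],[0,0,-0.18,0,0,0,0.4],[0,0,-0.33,0,0,0,0.4],[0,0,-0.48,0,0,0,0.4],[0,0,-0.63,0,0,0,0.4],[0,0,-0.72,0,0,0,0.4],[0.02,-0.06,-0.75,0,0,0,0.4],[0.05,-0.18,-0.75,0,0,0,0.4],[0.08,-0.31,-0.75,0,0,0,0.4],[0.11,-0.45,-0.75,0,0,0,0.4],[0.15,-0.59,-0.75,0,0,0,0.4],[0.18,-0.71,-0.75,0,0,0,0.4],[0.19,-0.773,-0.75,0,0,0,0.4]])

```text
time_s: 14.1
tool_pos: [0.533, 0.0005, 0.1946]
tool_rot: [-179.9, 0.1, 0.2]
force: [0.1, 0.1, -1.9]
grip_width: 0.0474
grasp_force: 20.0
```

>>> apply_moves(moves=[[0.02,-0.08,0,0,0,0,0.4],[0.05,-0.21,0,0,0,0,0.4],[0.09,-0.35,0,0,0,0,0.4],[0.13,-0.5,0,0,0,0,0.4],[0.17,-0.64,0,0,0,0,0.4],[0.19,-0.73,0,0,0,0,0.4],[0.1975,-0.773,0,0,0,0,0.4],[0.1975,-0.773,0,0,0,0,0.4],[0.1975,-0.773,0,0,0,0,0.4],[0.1975,-0.773,0,0,0,0,0.4],[0.1975,-0.773,0,0,0,0,0.4]])

```text
time_s: 15.2
tool_pos: [0.573, 0.1497, 0.1957]
tool_rot: [180.0, -0.0, -0.1]
force: [0.8, -0.0, -2.5]
grip_width: 0.0477
grasp_force: 20.0
```

>>> apply_moves(moves=[[0,0,0.08,0,0,0,0.4],[0,0,0.22,0,0,0,0.4],[0,0,0.37,0,0,0,0.4],[0,0,0.52,0,0,0,0.4],[0,0,0.63,0,0,0,0.4],[0,0,0.7,0,0,0,0.4],[0,0,0.735,0,0,0,0.4],[0,0,0.75,0,0,0,0.4],[0,0,0.75,0,0,0,0.4],[0,0,0.75,0,0,0,0.4],[0,0,0.75,0,0,0,0.65],[0,0,0.75,0,0,0,0.9],[0,0,0.75,0,0,0,0.9],[0,0,0.75,0,0,0,0.9],[0,0,0.75,0,0,0,0.9],[0,0,0.6,0,0,0,0.9],[0,0,0.4,0,0,0,0.9],[0,0,0.2,0,0,0,0.9],[0,0,0,0,0,0,0.9],[0,0,0,0,0,0,0.9]])

```text
time_s: 17.2
tool_pos: [0.5765, 0.1524, 0.2026]
tool_rot: [-179.8, -0.7, 0.0]
force: [0.7, 0.0, 0.4]
grip_width: 0.0786
grasp_force: 0.0
```

```bash
python3 chk.py pics/w3.png
```

```text
17.25 [0.57493075 0.15191944 0.19924343]
```

View pics/w3.png

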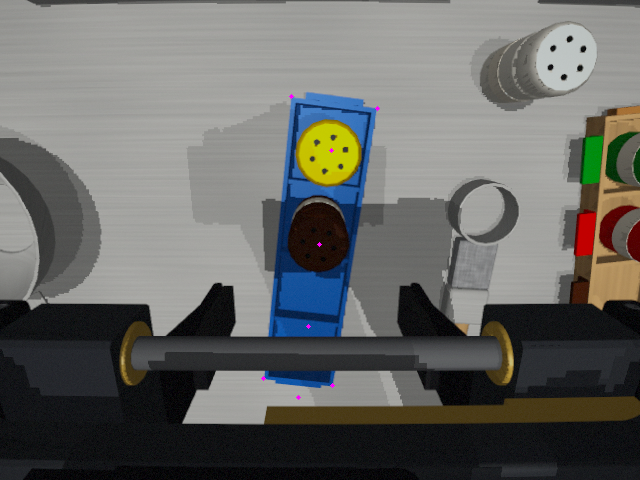

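Yellow (329,153) and brown (318,240) both stand on their predicted centres. Now red.

>>> apply_moves(moves=[[-0.01,0.16,0,0,0,0,0.95],[-0.02,0.37,0,0,0,0,0.95],[-0.026,0.57,0,0,0,0,0.95],[-0.026,0.76,0,0,0,0,0.95]])

```text
time_s: 17.65
tool_pos: [0.5665, -0.0027, 0.1939]
tool_rot: [180.0, 0.1, -0.0]
force: [0.4, 0.2, -0.2]
grip_width: 0.0826
grasp_force: 0.0
```

>>> apply_moves(moves=[[-0.01,0.2,0,0,0,0,0.95],[-0.02,0.4,0,0,0,0,0.95],[-0.026,0.6,0,0,0,0,0.95],[-0.026,0.761,0,0,0,0,0.95],[-0.026,0.761,0,0,0,0,0.95],[-0.026,0.761,0,0,0,0,0.95],[-0.026,0.761,0.2,0,0,0,0.95],[-0.026,0.761,0.38,0,0,0,0.95],[-0.026,0.761,0.55,0,0,0,0.95],[-0.026,0.761,0.67,0,0,0,0.95],[-0.026,0.761,0.75,0,0,0,0.95],[-0.026,0.761,0.75,0,0,0,0.95],[-0.026,0.761,0.75,0,0,0,0.95],[-0.026,0.761,0.75,0,0,0,0.4],[-0.026,0.761,0.75,0,0,0,0.4],[-0.026,0.761,0.75,0,0,0,0.4],[-0.026,0.761,0.75,0,0,0,0.4],[-0.026,0.761,0.75,0,0,0,0.4],[-0.026,0.761,0.75,0,0,0,0.4],[-0.026,0.761,0.75,0,0,0,0.4]])

```text
time_s: 19.65
tool_pos: [0.5626, -0.1532, 0.0458]
tool_rot: [180.0, -0.0, -0.0]
force: [-0.2, -0.7, 2.4]
grip_width: 0.0478
grasp_force: 20.0
```

>>> apply_moves(moves=[[0,0,-0.06,0,0,0,0.4],[0,0,-0.18,0,0,0,0.4],[0,0,-0.33,0,0,0,0.4],[0,0,-0.48,0,0,0,0.4],[0,0,-0.63,0,0,0,0.4],[0,0,-0.72,0,0,0,0.4],[-0.01,-0.06,-0.75,0,0,0,0.4],[-0.03,-0.18,-0.75,0,0,0,0.4],[-0.06,-0.31,-0.75,0,0,0,0.4],[-0.09,-0.45,-0.75,0,0,0,0.4],[-0.12,-0.59,-0.75,0,0,0,0.4],[-0.14,-0.71,-0.75,0,0,0,0.4],[-0.146,-0.78,-0.75,0,0,0,0.4]])

```text
time_s: 20.95
tool_pos: [0.5318, 0.0065, 0.1947]
tool_rot: [-179.9, 0.1, 0.2]
force: [-0.6, -0.3, -2.0]
grip_width: 0.0475
grasp_force: 20.0
```

>>> apply_moves(moves=[[-0.02,-0.08,0,0,0,0,0.4],[-0.04,-0.21,0,0,0,0,0.4],[-0.07,-0.35,0,0,0,0,0.4],[-0.1,-0.5,0,0,0,0,0.4],[-0.13,-0.64,0,0,0,0,0.4],[-0.146,-0.73,0,0,0,0,0.4],[-0.146,-0.78,0,0,0,0,0.4],[-0.146,-0.78,0,0,0,0,0.4],[-0.146,-0.78,0,0,0,0,0.4],[-0.146,-0.78,0,0,0,0,0.4],[-0.146,-0.78,0,0,0,0,0.4]])

```text
time_s: 22.05
tool_pos: [0.5044, 0.1576, 0.1955]
tool_rot: [180.0, 0.0, -0.1]
force: [-0.1, 0.9, -1.7]
grip_width: 0.0478
grasp_force: 20.0
```

>>> apply_moves(moves=[[0,0,0.08,0,0,0,0.4],[0,0,0.22,0,0,0,0.4],[0,0,0.37,0,0,0,0.4],[0,0,0.52,0,0,0,0.4],[0,0,0.63,0,0,0,0.4],[0,0,0.7,0,0,0,0.4],[0,0,0.735,0,0,0,0.4],[0,0,0.75,0,0,0,0.4],[0,0,0.75,0,0,0,0.4],[0,0,0.75,0,0,0,0.4],[0,0,0.75,0,0,0,0.65],[0,0,0.75,0,0,0,0.9],[0,0,0.75,0,0,0,0.9],[0,0,0.75,0,0,0,0.9],[0,0,0.75,0,0,0,0.9],[0,0,0.6,0,0,0,0.9],[0,0,0.4,0,0,0,0.9],[0,0,0.2,0,0,0,0.9],[0,0,0,0,0,0,0.9],[0,0,0,0,0,0,0.9]])

```text
time_s: 24.05
tool_pos: [0.5077, 0.1603, 0.202]
tool_rot: [-179.8, -0.6, -0.0]
force: [1.0, -0.3, 0.6]
grip_width: 0.0783
grasp_force: 0.0
```

>>> apply_moves(moves=[[0.07,0.16,0,0,0,0,0.95],[0.15,0.37,0,0,0,0,0.95],[0.24,0.57,0,0,0,0,0.95],[0.3175,0.755,0,0,0,0,0.95]])

```text
time_s: 24.45
tool_pos: [0.568, 0.0059, 0.195]
tool_rot: [180.0, 0.0, -0.0]
force: [0.4, 0.6, 0.3]
grip_width: 0.0826
grasp_force: 0.0
```

>>> apply_moves(moves=[[0.08,0.2,0,0,0,0,0.95],[0.16,0.4,0,0,0,0,0.95],[0.25,0.6,0,0,0,0,0.95],[0.3175,0.755,0,0,0,0,0.95],[0.3175,0.755,0,0,0,0,0.95],[0.3175,0.755,0,0,0,0,0.95],[0.3175,0.755,0.2,0,0,0,0.95],[0.3175,0.755,0.38,0,0,0,0.95],[0.3175,0.755,0.55,0,0,0,0.95],[0.3175,0.755,0.67,0,0,0,0.95],[0.3175,0.755,0.75,0,0,0,0.95],[0.3175,0.755,0.75,0,0,0,0.95],[0.3175,0.755,0.75,0,0,0,0.95],[0.3175,0.755,0.75,0,0,0,0.4],[0.3175,0.755,0.75,0,0,0,0.4],[0.3175,0.755,0.75,0,0,0,0.4],[0.3175,0.755,0.75,0,0,0,0.4],[0.3175,0.755,0.75,0,0,0,0.4],[0.3175,0.755,0.75,0,0,0,0.4],[0.3175,0.755,0.75,0,0,0,0.4]])

```text
time_s: 26.45
tool_pos: [0.6312, -0.143, 0.0458]
tool_rot: [-180.0, -0.0, 0.0]
force: [0.4, -0.9, 1.2]
grip_width: 0.0477
grasp_force: 20.0
```

>>> apply_moves(moves=[[0,0,-0.06,0,0,0,0.4],[0,0,-0.18,0,0,0,0.4],[0,0,-0.33,0,0,0,0.4],[0,0,-0.48,0,0,0,0.4],[0,0,-0.63,0,0,0,0.4],[0,0,-0.72,0,0,0,0.4],[-0.04,-0.06,-0.75,0,0,0,0.4],[-0.11,-0.18,-0.75,0,0,0,0.4],[-0.2,-0.31,-0.75,0,0,0,0.4],[-0.29,-0.45,-0.75,0,0,0,0.4],[-0.38,-0.59,-0.75,0,0,0,0.4],[-0.46,-0.71,-0.75,0,0,0,0.4],[-0.4925,-0.775,-0.75,0,0,0,0.4]])

```text
time_s: 27.75
tool_pos: [0.5299, 0.0154, 0.1948]
tool_rot: [-180.0, 0.1, 0.2]
force: [-0.9, 0.2, -1.6]
grip_width: 0.0475
grasp_force: 20.0
```

>>> apply_moves(moves=[[-0.05,-0.08,0,0,0,0,0.4],[-0.13,-0.21,0,0,0,0,0.4],[-0.22,-0.35,0,0,0,0,0.4],[-0.32,-0.5,0,0,0,0,0.4],[-0.41,-0.64,0,0,0,0,0.4],[-0.47,-0.73,0,0,0,0,0.4],[-0.4925,-0.775,0,0,0,0,0.4],[-0.4925,-0.775,0,0,0,0,0.4],[-0.4925,-0.775,0,0,0,0,0.4],[-0.4925,-0.775,0,0,0,0,0.4],[-0.4925,-0.775,0,0,0,0,0.4]])

```text
time_s: 28.85
tool_pos: [0.4347, 0.1658, 0.1954]
tool_rot: [180.0, 0.0, -0.1]
force: [-0.8, -0.6, -1.1]
grip_width: 0.0476
grasp_force: 20.0
```

>>> apply_moves(moves=[[0,0,0.08,0,0,0,0.4],[0,0,0.22,0,0,0,0.4],[0,0,0.37,0,0,0,0.4],[0,0,0.52,0,0,0,0.4],[0,0,0.63,0,0,0,0.4],[0,0,0.7,0,0,0,0.4],[0,0,0.735,0,0,0,0.4],[0,0,0.75,0,0,0,0.4],[0,0,0.75,0,0,0,0.4],[0,0,0.75,0,0,0,0.4],[0,0,0.75,0,0,0,0.65],[0,0,0.75,0,0,0,0.9],[0,0,0.75,0,0,0,0.9],[0,0,0.75,0,0,0,0.9],[0,0,0.75,0,0,0,0.9],[0,0,0.6,0,0,0,0.9],[0,0,0.4,0,0,0,0.9],[0,0,0.2,0,0,0,0.9],[0,0,0,0,0,0,0.9],[0,0,0,0,0,0,0.9]])

```text
time_s: 30.85
tool_pos: [0.4376, 0.1685, 0.2015]
tool_rot: [-179.8, -0.6, -0.0]
force: [0.1, -0.6, 0.7]
grip_width: 0.0778
grasp_force: 0.0
```

```bash
python3 chk.py pics/w4.png
```

```text
30.9 [0.43604969 0.16776116 0.19858893]
```

View pics/w4.png

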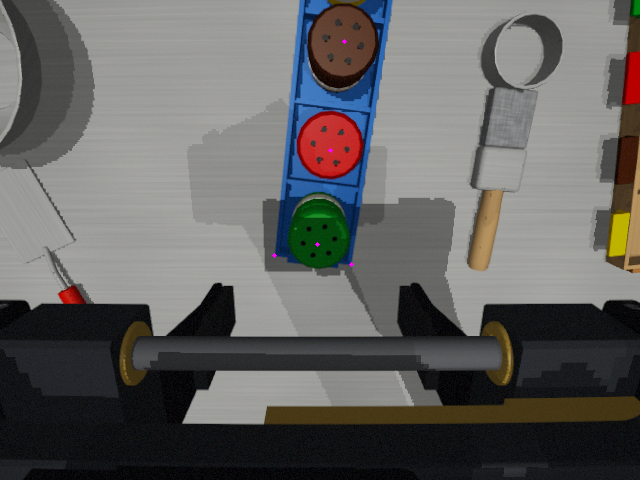

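Green (319,236), red (330,144) and brown (343,42) stand upright in their wells, within about 5 mm of the predicted centres. Yellow is just visible beyond them.

```bash
python3 -c "
from cell import env
print(env.sign_off())"
```

```text
the job is handed in; nothing more can be done
None
```

All four jars are in the blue rack in reverse order (yellow farthest, then brown, red and green nearest), upright and released. The job was handed in at about 31 s, and `sign_off` returned no verdict.

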